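Bring the amplifier board under the inspection camera on its locking slide

ROBOT

A 7-joint arm with a two-finger parallel gripper is mounted at the origin on the work surface. World frame = base frame: x ahead of the robot, y to its left, z up, the work surface at z = 0. Lengths are in m, angles in rad, forces in N, time in s.
With the tool pointing down it reaches from about 0.4 to 0.875 m from the base axis. Payload 19.3 kg.
Tool frame: the origin (TCP) lies at the very end of the fingers, on their centre line; the grasp point (between the pads) lies 19 mm behind it; z points along the fingers, y is the line along which they close (so a half turn about z gives the same grasp; the last joint's range is limited). The gripper opens to 85 mm and grips with 20 to 120 N. Pads are 22 mm wide; open, the fingers measure 114 mm over their backs; the gripper's body (76 mm by 85 mm) begins 54 mm behind the grasp point. The pads swing forward as they close: fully open they stand 13 mm farther back than shut.
Start: joints at [-1.329, 0.521, -0.036, 1.599, 0.021, 1.021, -0.113], TCP at [0.192, 0.595, 0.231] pointing down, gripper open.
Joint ranges: [-2.91, 2.91], [-0.3, 2.13], [-1.5, 1.42], [0.17, 2.43], [-1.26, 4.41], [0.16, 1.93], [-2.52, 2.52]. Speed limits (rad/s): [1.89, 1.89, 2.39, 2.39, 3.01, 3.01, 3.01].

INTERFACE

Orientations are given as [roll, pitch, yaw] about the fixed x, y, z axes, in that order (R = Rz(yaw) Ry(pitch) Rx(roll)).
In Python, from workcell import bot gives the robot as it stands.
- The arm moves only by the tool jog_arm, never from a script. Its argument "motion" is a list of rows, each a list of 5 numbers: the shift along the tool's x, y, z scaled (see below), then the turn about the tool's z scaled (see below), then the opening, from 0 (shut) to 1 (fully open). A call has 1 to 12 rows; each row shifts and turns the commanded pose from where the row before left it, along the tool's axes as they then stand; what a row does not reach is not made up. The controller multiplies each number of a shift by 30 mm and each number of a turn by 0.08 rad. A row lasts 1/10 s, in which the tool goes at most 50 mm and 8.59 degrees, less where a joint would pass 70% of its speed; a pose out of reach is approached as far as the arm can. A call with a number of a shift or a turn outside -1 to 1 is refused whole. A call with a gripper value outside its range is refused whole. The fingers move at their own pace and stop on an object; "newtons" is the grip in N (left out, the last holds). Time passes only in rows, so rows that do not move let the fingers close. It gives the time, the measured TCP pose, the force, the opening and the grip force at its end, in the units of the state.
- bot.observe(): the state, without advancing time (a new reading comes with each control period).
- bot.grab_frame(name): name is "scene" or "top"; returns a dict with "pixels" (480x640x3 uint8, red, green, blue), "fovy" (degrees; the focal length in pixels is half the picture's height over the tangent of half this angle, whatever the lens; pixels are square), "cx", "cy" (the principal point, pixels), "k1" (the pictures are not rectified: a ray, as slopes to the right and down, at radius r is drawn at 1 + k1 r^2 times it, then the intrinsics apply), "rvec" (rotation vector, rad) and "tvec" (3), from world to camera coordinates, as OpenCV has them. Camera axes: x right, y down, z forward; pixel columns grow to the right and rows downward; lengths in m; the calibration is good to about 2 mm. A picture is of the moment at which its call begins. There is no depth.
- bot.job_done(): hands the job in; it is judged then, once.
The state is a dict: "clock": time; "qpos": joint angles; "qd": joint speeds; "joint_efforts": joint torques, N m; "position": TCP position; "tool_rot": TCP orientation; "force": force on the tool from outside, world axes, zero at the start; "moment": the same for the moment, N m; "grip_width": finger opening in m; "finger_force": force on a finger pad.
Only numpy, scipy, OpenCV 4.12 (cv2) and the standard library are available. Lean on these libraries where they do the work, as an engineer would, in place of code of your own. Each camera call takes 0.05 s, during which the arm holds its last target. There are 200 camera calls.

TASK

Bring the amplifier board under the inspection camera: press the black lock button on the front of the slide's shuttle and, holding it down all the way, push the shuttle along its rails until it rests against the end stop at the camera's end, then let the button spring up so that the shuttle locks there. The board rides along in its cradle: do not touch it or lift it, and leave the other things on the bench where they are.

Things in the scene. Friction and masses are not known exactly. Their poses are not given: they have to be found in the camera images.
- slide: Fixed aluminium inspection slide: base plate 170 x 400 mm (x, y), two guide rods along y, end blocks with rubber buffers, a rack of steel pins along the front, and a camera on a post behind the +y end. Origin: centre of the underside, on the bench; +y along the rails towards the camera's end stop, x from the button's side to the post (at 180, 85 mm, 275 tall; the camera's lower end at 110, 85, 200 mm up).
- shuttle (a joint): Shuttle position along the rails (slide's +y), m: 0 at the far end, 0.170 at the end stop under the camera. Runs easily (about 0.5 N) while the lock button is down. Button up: held fast to about 1 mm, as teeth on the button stand between the rack pins (places every 10 mm, one exactly at the end stop; at first the teeth may rest on the pins and snap into the next gaps).
- shuttle_mid (a point): Centre of the cradle on the shuttle, 62 mm above the bench, level with the board's underside; axes as the slide's. The shuttle (1.6 kg) is a steel plate 112 x 150 mm (x, y) with black edge rails; in front of it, centred at x = -92 mm from here, is an aluminium thumb block 42 x 46 mm, top 62 mm above the bench, that carries the lock button.
- lock_top (a point): Centre of the top of the lock button, a ribbed black cap 30 x 34 mm (x, y); axes as the slide's. At rest 74 mm above the bench, 12 mm above the thumb block; moves with shuttle and press. On its +y side the shuttle has a fixed upright lip, 6 mm thick, 36 mm wide, inner face 18.5 mm from the button's centre, top 86 mm above the bench: a fingertip on the button pushes the shuttle by it.
- lock (a joint): How far the lock button is pressed down, in m: 0 up (locked), 0.009 fully down. A spring returns it: about 3 N to start it, 6 N to hold it fully down. Its teeth are out of the rack from 0.0065 m on.
- board: Amplifier board: blue circuit board 96 x 130 mm (x, y), 2 mm thick, with parts up to 28 mm tall, about 0.2 kg, lying in the shuttle's cradle: its edges are held sideways by the cradle's rails, upwards it is free. Origin at the centre of its underside; axes as the slide's.
- capacitor: Bystander: a loose electrolytic capacitor standing on the bench in front of the slide, 30 mm across and 43 mm tall, light; origin at the centre of its underside.
- inlet: Bystander: a loose black mains inlet socket, 50 x 60 mm and 30 mm tall, in front of the slide; origin at the centre of its underside.
- screwdriver: Bystander: a loose screwdriver, 190 mm long, lying beyond the slide's -y end; origin under its middle, x along it.
- meter: Bystander: a loose dark hand meter lying on its back beyond the slide's +y end, 150 x 76 mm, 45 mm tall with its dial; origin at the centre of its underside.
- solder_tube: Bystander: a loose pale tube of solder lying in front of the slide near its -y end, 120 mm long and 15 mm thick; origin under its middle, x along it.

How it is judged:
On the way, in this order (a step that is already met when the one before it is completed fails the run):
1. the lock button is pressed down with the shuttle still where it stood (value of joint lock above 0.007 m and distance of shuttle_mid from where it was at the start of the episode below 0.02 m), for 0.1 s.
2. the shuttle is at the end stop, the button still held down (value of joint shuttle above 0.168 m and value of joint lock above 0.006 m), for 0.1 s.
At the end, for the whole second after the job is handed in: The shuttle stands at the end stop (within 2 mm), locked: the button is back up (within 1.5 mm) and nothing moves; the board lies flat in its cradle, within 5 mm of its centre; the bystanders are within 20 mm of where they were (value of joint shuttle above 0.168 m and value of joint lock below 0.0015 m and velocity of joint shuttle between -0.005 and 0.005 m/s and z of board in the frame of shuttle_mid below 0.002 m and horizontal distance between board and shuttle_mid below 0.005 m and angle between board's own z axis and vertical below 0.03 rad); the robot touches nothing.
It fails at once if the lock button is let up on the way (distance of shuttle_mid from where it was at the start of the episode above 0.02 m and value of joint shuttle below 0.162 m and value of joint lock below 0.003 m).
It fails at once if the robot touches the board (contact force between any of the fingers, the arm and board above 0.5 N).
It fails at once if the board is lifted or tipped out of its cradle (z of board in the frame of shuttle_mid above 0.006 m or angle between board's own z axis and vertical above 0.1 rad).
It fails at once if another thing on the bench is shifted or lifted (distance of any of capacitor, inlet, screwdriver, meter, solder_tube from where it was at the start of the episode above 0.02 m).
It also fails if it takes over 38 s, if anything falls off the work surface, if the arm or the gripper's body presses on something with over 40 N, if the wrist force passes 120 N, or if a joint passes its speed limit or range.

## Working session

There is one attempt and no reset: what is moved stays moved. The work goes in short steps, Python scripts to look and compute and a tool call to move; the robot and the scene stay as the last step left them, time stands still between calls to the robot, and variables do not carry over. Pictures are saved under pics/ and viewed, at most 10 in all, crops included, and the job is handed in when it is done.

Besides the shell and the picture viewer there is one more tool, called after ">>>" by a JSON object that holds its "op" and its "data", one argument or row to a line. jog_arm: Moves the arm, as the interface text tells. Shifts and turns lie within -1 to 1; 1 stands for 30 mm of shift or 0.08 rad of turn. Its arguments: {"type":"object","properties":{"motion":{"type":"array","items":{"type":"array","items":{"type":"number"}}},"newtons":{"type":"number"}},"required":["motion"]}

```bash
mkdir -p pics; python3 - <<'E'
from workcell import bot
import cv2,pickle
d={}
for n in("scene","top"):
    f=bot.grab_frame(n); d[n]=f; cv2.imwrite(f"pics/{n}0.png",f["pixels"][:,:,::-1])
    print(n,{k:v for k,v in f.items() if k!="pixels"})
pickle.dump(d,open("f0.pkl","wb")); print(bot.observe())
E
```

```text
scene {'fovy': 49.07471850425809, 'cx': 321.5365025583568, 'cy': 238.04221007528653, 'k1': -0.06888895201759114, 'rvec': array([ 1.12585597,  2.51864624, -0.84855062]), 'tvec': array([ 0.32926633, -0.32729788,  1.48259299])}
top {'fovy': 48.506343545984095, 'cx': 326.7752897391219, 'cy': 243.12540322501542, 'k1': -0.06529832817314574, 'rvec': array([ 2.10118491, -2.15674197,  0.17696585]), 'tvec': array([0.06851459, 0.58000177, 0.93489462])}
{'clock': 0.1, 'qpos': array([-1.32922452,  0.52194045, -0.0363044 ,  1.59993126,  0.02120214,
        1.02110649, -0.11277876]), 'qd': array([ 2.00369842e-03, -2.13302509e-03, -4.88497819e-04, -2.06011562e-03,
        1.95434598e-04, -8.54849297e-04,  7.43206348e-05]), 'joint_efforts': array([ 2.78830361e-03, -9.28478909e+01,  1.98338427e+00, -3.70523322e+01,
        1.80631271e-02,  5.51859965e-03, -7.74231717e-05]), 'position': array([0.19167093, 0.59457549, 0.23079932]), 'tool_rot': array([-3.14059551e+00,  8.30128692e-05,  2.82981194e+00]), 'force': array([ 0.15945564,  0.09809785, -0.0237934 ]), 'moment': array([-0.08394911,  0.07911781, -0.03953046]), 'finger_force': 0.0, 'grip_width': 0.08502353608453099}
```

View pics/scene0.png

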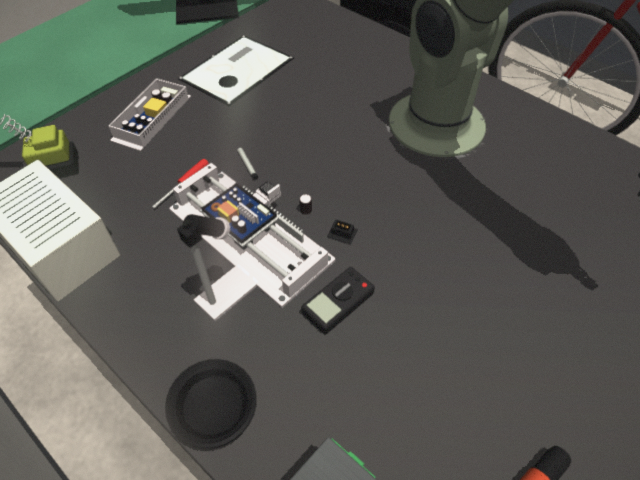

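View pics/top0.png

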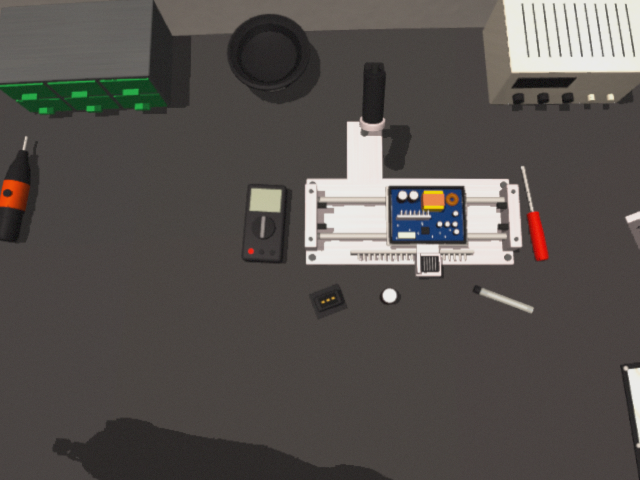

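The scene view shows the slide at about (250,235), with the thumb block near (270,192). In the top view the slide spans (305–520, 180–265), with the thumb block at (429,262). The camera's end (+y) is to the left. I'll enlarge both views.

```bash
cat > h.py <<'E'
import numpy as np,cv2
def K(f):
    F=240/np.tan(np.radians(f["fovy"]/2)); return np.array([[F,0,f["cx"]],[0,F,f["cy"]],[0,0,1]])
def dist(f): return np.array([f["k1"],0,0,0,0.])
def ray(f,uv):
    R=cv2.Rodrigues(f["rvec"])[0]; n=cv2.undistortPoints(np.array([[uv]],float),K(f),dist(f))[0,0]
    return -R.T@f["tvec"], R.T@np.array([n[0],n[1],1])
def onz(f,uv,z):
    c,d=ray(f,uv); return c+d*(z-c[2])/d[2]
def tri(f,a,g,b):
    c1,d1=ray(f,a);c2,d2=ray(g,b)
    s=np.linalg.lstsq(np.c_[d1,-d2],c2-c1,rcond=None)[0]
    p,q=c1+s[0]*d1,c2+s[1]*d2; return (p+q)/2,np.linalg.norm(p-q)
def proj(f,p): return cv2.projectPoints(np.array([p],float),f["rvec"],f["tvec"],K(f),dist(f))[0].reshape(-1,2)
E
python3 - <<'E'
import pickle,cv2,numpy as np
from h import *
d=pickle.load(open("f0.pkl","rb"))
t,s=d["top"],d["scene"]
a=cv2.resize(t["pixels"][235:295,390:470],None,fx=10,fy=10,interpolation=cv2.INTER_CUBIC)[:300]
a=cv2.resize(t["pixels"][235:285,385:465],None,fx=5,fy=5,interpolation=cv2.INTER_CUBIC)
b=cv2.resize(s["pixels"][165:225,235:315],None,fx=5,fy=5,interpolation=cv2.INTER_CUBIC)
c=np.zeros((300,800,3),np.uint8);c[:250,:400]=a;c[:,400:]=b
cv2.imwrite("pics/z.png",c[:,:,::-1])
for uv in [(429,263),(306,264),(513,264)]: print(onz(t,uv,.07),onz(t,uv,.01))
print(tri(t,(429,264),s,(270,192)))
E
```

```text
[ 0.53689285 -0.12987112  0.07      ] [ 0.54469028 -0.14121733  0.01      ]
[0.54102859 0.09163907 0.07      ] [0.54908704 0.09427302 0.01      ]
[ 0.53081879 -0.28245973  0.07      ] [ 0.53823287 -0.30343628  0.01      ]
(array([ 0.53537451, -0.13037403,  0.05446489]), np.float64(0.0056153409697068815))
```

View pics/z.png

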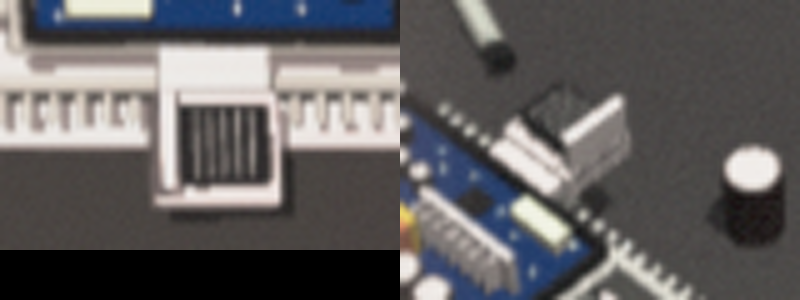

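The cap is centred at top (429.6, 263.8). The lip's top runs along its left (+y) side, centred at top (418.8, 263.2) and scene (273.8, 188.8). Next I'll triangulate these.

```bash
python3 - <<'E'
import pickle,cv2,numpy as np
from h import *
d=pickle.load(open("f0.pkl","rb"));t,s=d["top"],d["scene"]
m,e=tri(t,(418.6,263),s,(273.6,188.6)); print("lip top",m,e)
print("lip z.086",onz(t,(418.6,263),.086),onz(s,(273.6,188.6),.086))
print("cap z.074",onz(t,(429.6,263.8),.074))
# base front edge line: lowest bright pixel per column
g=cv2.cvtColor(t["pixels"],cv2.COLOR_RGB2GRAY);P=[]
for u in list(range(310,405))+list(range(450,510)):
    v=np.where(g[240:280,u]>120)[0]
    if len(v): P.append(onz(t,(u,240+v.max()+.5),.01)[:2])
P=np.array(P);vx,vy,_,_=cv2.fitLine(P.astype(np.float32),cv2.DIST_HUBER,0,.001,.001).ravel()
if vy<0:vx,vy=-vx,-vy
print("yaw",np.arctan2(-vx,vy),"ends",P[0],P[-1])
E
```

```text
lip top [ 0.53629501 -0.10966539  0.08113029] 0.001115697561458045
lip z.086 [ 0.53531929 -0.10838281  0.086     ] [ 0.53945149 -0.10673807  0.086     ]
cap z.074 [ 0.53489815 -0.1301111   0.074     ]
yaw -0.027313905 ends [0.54792151 0.08663758] [ 0.53748627 -0.29556656]
```

>>> {"op": "jog_arm", "data": {
  "motion": [
    [-1,-0.6,0,-0.9,0],
    [-1,-0.6,0,-0.9,0],
    [-1,-0.6,0,-0.9,0],
    [-1,-0.8,0,-0.86,0],
    [-1,-0.8,0,0,0],
    [-1,-1,0,0,0],
    [-1,-1,0,0,0],
    [0,-1,0,0,0],
    [0,-1,0,0,0]
  ]
}}

```text
clock: 1.0
position: [0.3803, 0.3463, 0.2308]
tool_rot: [-3.141, -0.0, 3.113]
force: [1.2, 0.1, 0.1]
grip_width: -0.0002
finger_force: 0.0
```

>>> {"op": "jog_arm", "data": {
  "motion": [
    [-0.8,-1,0,0,0],
    [-0.8,-1,0,0,0],
    [-0.8,-1,0,0,0],
    [-0.8,-1,0,0,0],
    [-0.8,-1,0,0,0],
    [-0.8,-1,0,0,0],
    [-0.8,-1,0,0,0],
    [0,-1,0,0,0],
    [0,-1,0,0,0],
    [0,-1,0,0,0],
    [0,-1,0,0,0],
    [0,-1,0,0,0]
  ]
}}

```text
clock: 2.2
position: [0.5377, -0.0176, 0.2311]
tool_rot: [-3.142, -0.0, 3.115]
force: [0.3, 0.0, -0.7]
grip_width: 0.0001
finger_force: 0.0
```

>>> {"op": "jog_arm", "data": {
  "motion": [
    [0,-1,0,0,0],
    [0,-1,0,0,0],
    [0,-1,0,0,0],
    [0,-0.8,0.5,0,0],
    [0,0,1,0,0],
    [0,0,1,0,0],
    [0,0,0.9,0,0],
    [0,0,0,0,0],
    [0,0,0,0,0]
  ]
}}

```text
clock: 3.1
position: [0.535, -0.1304, 0.1297]
tool_rot: [-3.142, -0.001, 3.115]
force: [-0.1, 0.0, -0.2]
grip_width: 0.0002
finger_force: 0.0
```

>>> {"op": "jog_arm", "data": {
  "motion": [
    [0,-0.05,1,0,0],
    [0,0,0.1,0,0],
    [0,0,0,0,0]
  ]
}}

```text
clock: 3.4
position: [0.5351, -0.1319, 0.0972]
tool_rot: [-3.142, 0.0, 3.115]
force: [-0.1, -0.3, 0.3]
grip_width: 0.0002
finger_force: 0.0
```

```bash
python3 - <<'E'
from workcell import bot
import cv2,numpy as np
t,s=bot.grab_frame("top"),bot.grab_frame("scene")
a=cv2.resize(t["pixels"][225:285,385:465],None,fx=5,fy=5,interpolation=cv2.INTER_CUBIC)
b=cv2.resize(s["pixels"][150:210,235:315],None,fx=5,fy=5,interpolation=cv2.INTER_CUBIC)
cv2.imwrite("pics/n1.png",np.hstack([a,b])[:,:,::-1]); print(bot.observe()["position"])
E
```

```text
[ 0.53561994 -0.13193121  0.09779519]
```

View pics/n1.png

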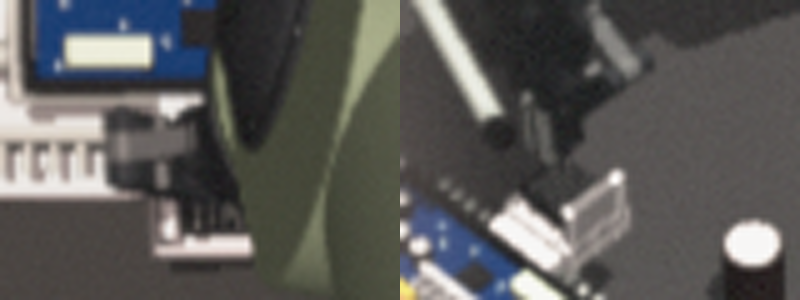

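The fingertip at scene crop (550,155) hangs over the cap just behind the lip. In the top view the wrist hides the cap. Now I'll press in small steps.

>>> {"op": "jog_arm", "data": {
  "motion": [
    [0,0,0.4,0,0],
    [0,0,0.3,0,0],
    [0,0,0.1,0,0],
    [0,0,0,0,0]
  ]
}}

```text
clock: 3.9
position: [0.5348, -0.1318, 0.0719]
tool_rot: [3.142, -0.001, 3.115]
force: [-1.1, 1.5, 3.4]
grip_width: 0.0002
finger_force: 1.5
```

>>> {"op": "jog_arm", "data": {
  "motion": [
    [0,0,0.1,0,0],
    [0,0,0.1,0,0],
    [0,0,0,0,0]
  ]
}}

```text
clock: 4.2
position: [0.5349, -0.1319, 0.0661]
tool_rot: [-3.142, -0.0, 3.115]
force: [-1.1, 0.7, 4.7]
grip_width: 0.0
finger_force: 2.4
```

>>> {"op": "jog_arm", "data": {
  "motion": [
    [0,0,0.06,0,0],
    [0,0,0,0,0],
    [0,0,0,0,0]
  ]
}}

```text
clock: 4.5
position: [0.5348, -0.132, 0.0649]
tool_rot: [-3.141, -0.0, 3.114]
force: [-3.6, 0.2, 9.3]
grip_width: -0.0
finger_force: 5.0
```

>>> {"op": "jog_arm", "data": {
  "motion": [
    [0,0,0.06,0,0],
    [0,0,0,0,0],
    [0,0,0,0,0]
  ]
}}

```text
clock: 4.8
position: [0.5346, -0.1324, 0.0641]
tool_rot: [-3.141, -0.0, 3.114]
force: [-12.3, 1.0, 36.3]
grip_width: -0.0002
finger_force: 17.7
```

>>> {"op": "jog_arm", "data": {
  "motion": [
    [0,0.1,-0.015,0,0],
    [0,0.15,0,0,0],
    [0,0.2,0,0,0],
    [0,0.2,0,0,0],
    [0,0.2,0,0,0],
    [0,0.1,0,0,0],
    [0,0,0,0,0]
  ]
}}

```text
clock: 5.5
position: [0.5354, -0.1031, 0.0642]
tool_rot: [3.141, -0.0, 3.115]
force: [-11.3, 1.1, 29.1]
grip_width: -0.0002
finger_force: 14.8
```

```bash
python3 - <<'E'
from workcell import bot
import cv2,numpy as np
t,s=bot.grab_frame("top"),bot.grab_frame("scene")
a=cv2.resize(t["pixels"][170:290,300:460],None,fx=2.5,fy=2.5,interpolation=cv2.INTER_CUBIC)
b=cv2.resize(s["pixels"][150:270,195:355],None,fx=2.5,fy=2.5,interpolation=cv2.INTER_CUBIC)
cv2.imwrite("pics/n2.png",np.hstack([a,b])[:,:,::-1]); o=bot.observe();print(o["position"],o["force"])
E
```

```text
[ 0.53542376 -0.10349719  0.06425219] [-10.62383069   0.70381965  29.41087917]
```

View pics/n2.png

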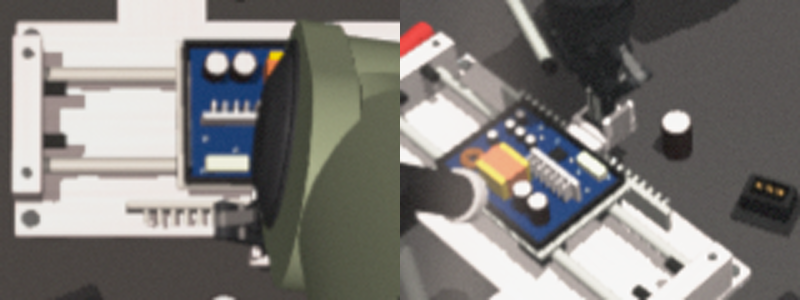

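The shuttle has moved about 28 mm with the finger: its leading edge is now at top x≈372. The board is seated and the bystanders are clear, so I'll continue.

>>> {"op": "jog_arm", "data": {
  "motion": [
    [0,0.15,0,0,0],
    [0,0.25,0,0,0],
    [0,0.25,0,0,0],
    [0,0.25,0,0,0],
    [0,0.25,0,0,0],
    [0,0.25,0,0,0],
    [0,0.25,0,0,0],
    [0,0.2,0,0,0],
    [0,0.15,0,0,0],
    [0,0.1,0,0,0],
    [0,0,0,0,0]
  ]
}}

```text
clock: 6.7
position: [0.5371, -0.0399, 0.0642]
tool_rot: [3.141, -0.0, 3.115]
force: [-10.7, 1.1, 30.0]
grip_width: -0.0002
finger_force: 15.2
```

>>> {"op": "jog_arm", "data": {
  "motion": [
    [0,0.1,0,0,0],
    [0,0.1,0,0,0],
    [0,0.1,0,0,0],
    [0,0.1,0,0,0],
    [0,0,0,0,0]
  ]
}}

```text
clock: 7.2
position: [0.5374, -0.028, 0.0642]
tool_rot: [3.141, -0.0, 3.115]
force: [-10.8, 2.1, 30.1]
grip_width: 0.0001
finger_force: 15.3
```

>>> {"op": "jog_arm", "data": {
  "motion": [
    [0,0.1,0,0,0],
    [0,0.1,0,0,0],
    [0,0.07,0,0,0],
    [0,0,0,0,0]
  ]
}}

```text
clock: 7.6
position: [0.5377, -0.0211, 0.0643]
tool_rot: [-3.141, -0.0, 3.114]
force: [-10.9, -3.3, 30.6]
grip_width: 0.0001
finger_force: 15.1
```

>>> {"op": "jog_arm", "data": {
  "motion": [
    [0,0.07,0,0,0],
    [0,0,0,0,0]
  ]
}}

```text
clock: 7.8
position: [0.5377, -0.0203, 0.0643]
tool_rot: [-3.14, -0.0, 3.113]
force: [-9.5, -11.7, 28.6]
grip_width: -0.0002
finger_force: 14.5
```

>>> {"op": "jog_arm", "data": {
  "motion": [
    [0,0.07,0,0,0],
    [0,0,0,0,0]
  ]
}}

```text
clock: 8.0
position: [0.5384, -0.0187, 0.0643]
tool_rot: [-3.139, 0.001, 3.112]
force: [-6.0, -13.6, 26.2]
grip_width: -0.0001
finger_force: 12.9
```

>>> {"op": "jog_arm", "data": {
  "motion": [
    [0,0.07,0,0,0],
    [0,0.05,0,0,0],
    [0,0,0,0,0]
  ]
}}

```text
clock: 8.3
position: [0.5391, -0.0149, 0.0644]
tool_rot: [-3.139, 0.002, 3.113]
force: [-2.3, -13.3, 22.3]
grip_width: -0.0002
finger_force: 11.2
```

```bash
python3 - <<'E'
from workcell import bot
import cv2,numpy as np
t,s=bot.grab_frame("top"),bot.grab_frame("scene")
a=cv2.resize(t["pixels"][170:290,290:390],None,fx=4,fy=4,interpolation=cv2.INTER_CUBIC)
b=cv2.resize(s["pixels"][180:300,240:340],None,fx=4,fy=4,interpolation=cv2.INTER_CUBIC)
cv2.imwrite("pics/n3.png",np.hstack([a,b])[:,:,::-1]); o=bot.observe();print(o["position"],o["force"])
E
```

```text
[ 0.53912703 -0.01487163  0.06434049] [ -2.55026337 -12.56230182  22.3322404 ]
```

View pics/n3.png

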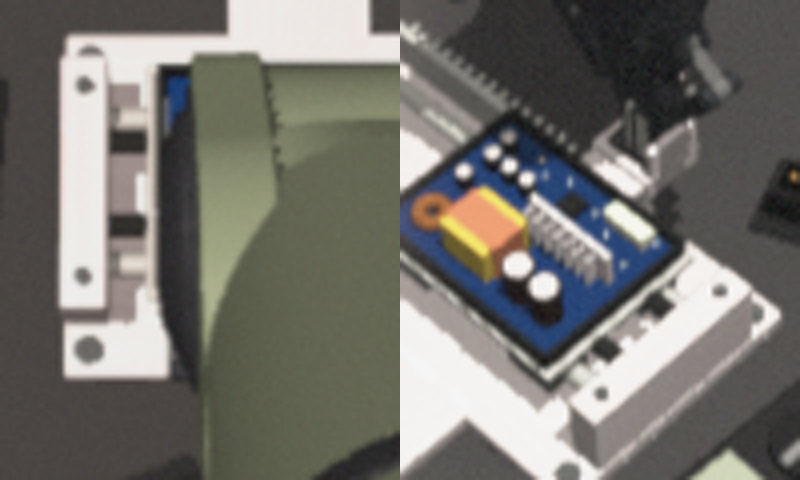

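Both buffers now touch the shuttle's edge (top crop (127,140) and (127,225)), so it is at the end stop with the board flat. I'll let the button up while keeping a slight forward bias.

>>> {"op": "jog_arm", "data": {
  "motion": [
    [0,0,-0.1,0,0],
    [0,0,-0.1,0,0],
    [0,0,-0.1,0,0],
    [0,0,-0.1,0,0],
    [0,-0.05,-0.1,0,0],
    [0,-0.05,-0.2,0,0],
    [0,0,-0.5,0,0],
    [0,0,-1,0,0],
    [0,0,-1,0,0],
    [0,0,-1,0,0],
    [0,0,0,0,0]
  ]
}}

```text
clock: 9.5
position: [0.5397, -0.0154, 0.1929]
tool_rot: [3.141, 0.005, 3.115]
force: [0.8, 0.4, 0.2]
grip_width: -0.0005
finger_force: 0.0
```

>>> {"op": "jog_arm", "data": {
  "motion": [
    [1,0,0,0,0],
    [1,0,0,0,0],
    [1,0,-0.5,0,0],
    [1,0,-0.5,0,0],
    [0,0,0,0,0],
    [0,0,0,0,0],
    [0,0,0,0,0]
  ]
}}

```text
clock: 10.2
position: [0.4186, -0.0122, 0.2189]
tool_rot: [-3.142, -0.0, 3.115]
force: [-0.2, -0.2, -0.0]
grip_width: 0.0
finger_force: 0.0
```

```bash
python3 - <<'E'
from workcell import bot
import cv2,numpy as np
t,s=bot.grab_frame("top"),bot.grab_frame("scene")
a=cv2.resize(t["pixels"][170:290,290:390],None,fx=4,fy=4,interpolation=cv2.INTER_CUBIC)
b=cv2.resize(s["pixels"][180:300,240:340],None,fx=4,fy=4,interpolation=cv2.INTER_CUBIC)
cv2.imwrite("pics/n4.png",np.hstack([a,b])[:,:,::-1]); o=bot.observe();print(o["position"],o["force"])
E
```

```text
[ 0.41846208 -0.01225777  0.21865556] [ 0.48619625 -0.38743802 -0.45307866]
```

View pics/n4.png

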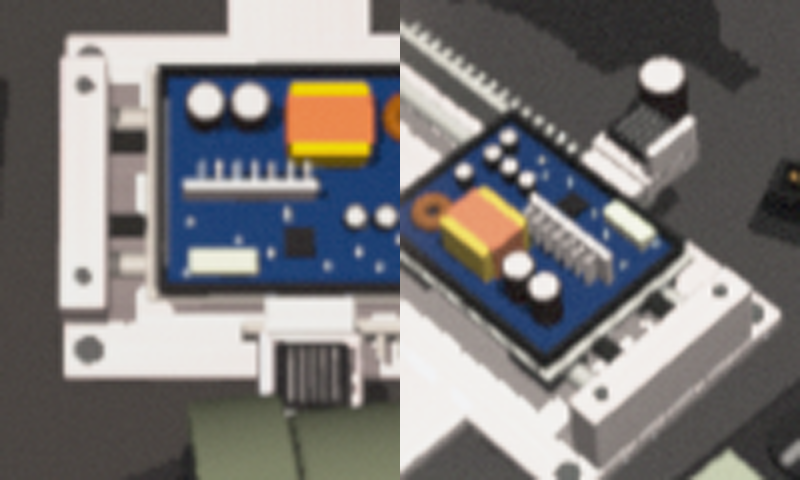

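The button is up behind the lip (scene crop (640,128)), the shuttle rests on both buffers and hasn't moved, and the board is seated. Handing in.

```bash
python3 -c "
from workcell import bot
print(bot.job_done())"
```

```text
the job is handed in; nothing more can be done
None
```

I pushed the shuttle against the camera-end stop with the button held down, let the button up, moved the arm clear and handed the job in at about 10 s. The last pictures show the shuttle on both buffers and the board flat; I judged the button up by eye and did not measure the lock, and no verdict came back.

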